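Release a sprung hinge leaf from a desk riser

ROBOT

A 7-joint arm with a two-finger parallel gripper is mounted at the origin on the work surface. World frame = base frame: x ahead of the robot, y to its left, z up, the work surface at z = 0. Lengths are in mm, angles in rad, forces in N, time in s.
With the tool pointing down it reaches from about 425 to 800 mm from the base axis. Payload 8.3 kg.
Tool frame: the origin (TCP) lies midway between the tips of the shut fingers; the grasp point (between the pads) lies bot.grip_point_offset behind it (bot.grip_point_offset is the distance from the TCP to the grasp point, in mm); z points along the fingers, x is the direction in which the jaws open and shut, and the axes are right-handed (so a half turn about z gives the same grasp; the last joint's range is limited). The gripper opens to 85 mm and grips with 20 to 120 N. Pads are 22 mm wide; open, the fingers measure 114 mm over their backs; the gripper's body (76 mm by 85 mm) begins 54 mm behind the grasp point. The pads swing forward as they close: fully open they stand 13 mm farther back than shut.
Start: joints at [1.184, 0.383, 0.016, 1.37, -0.006, 1.388, -0.046], TCP at [198.894, -592.49, 231.279] pointing down, gripper open.
Joint ranges: [-2.95, 2.95], [-0.25, 2.06], [-1.52, 1.56], [0.18, 2.33], [-1.44, 4.58], [0.02, 2.06], [-3.01, 3.01]. Speed limits (rad/s): [2.39, 2.39, 3.01, 3.01, 3.14, 3.14, 3.14].

INTERFACE

Orientations are given as a unit quaternion [x, y, z, w].
In Python, from station import sense, read_camera, bot, regions_of gives the robot as it stands.
- The arm moves only by the shell command python3 -m pendant 'ROWS' [FORCE]. ROWS is JSON, a list of rows, each an object with "offset": the shift along the world's x, y, z each as a share of 500 mm, from -1 to 1, a list of three; "angular": the turn, a rotation vector about the world's x, y, z each as a share of 90 degrees, from -1 to 1, a list of three; "grip": the opening in per cent of the stroke, from 0 (shut) to 100 (fully open). A call has 1 to 20 rows; each row is the pose to reach, as a shift and turn from the pose commanded when the call began; what a row does not reach only later rows make up. A row lasts 1/8 s, in which the tool goes at most 62.5 mm and 10.7 degrees, less where a joint would pass 70% of its speed; a pose out of reach is approached as far as the arm can. A call with a number of a shift or a turn outside -1 to 1 is refused whole. A call with a gripper value outside its range is refused whole. The fingers move at their own pace and stop on an object; FORCE is the grip in N (left out, the last holds). Time passes only in rows, so rows that repeat a pose let the fingers close. It gives the time, the measured TCP pose, the force and the opening at its end, in the units of the state.
- sense(): the state, without advancing time (a new reading comes with each control period).
- read_camera(name): name is "side" or "top"; returns a dict with "pixels" (400x640x3 uint8, red, green, blue), "z_map" (400x640 float32, mm along the optical axis (not along the pixel's ray), 0 where there is no reading), "intrinsics" (3x3 intrinsics, pixels), "dist_coeffs" ([k1, k2, p1, p2, k3] as OpenCV has them; the pictures are not rectified), "R" (3x3) and "t" (3): a world point X has camera coordinates R X + t. Camera axes: x right, y down, z forward; pixel columns grow to the right and rows downward; lengths in mm; the calibration is good to about 2 mm. A picture is of the moment at which its call begins.
- bot.close_job(): hands the job in, once; it reports no verdict.
Trained networks look in the newest picture that a camera, given by its name, has taken for a name from the list of things; names that differ only in an ending like _2 or _b are one class to them, and where a whole thing is asked for, a point or a joint stands for the part that bears it (a point fixed in the world has none). Each returns a list of dicts, best first, with "score" (0 to 1); they miss things now and then, are a little off and sometimes report something else, mostly with a low value. They report only what shows in the picture. A call takes as long as a camera call. They do not tell look-alikes from the thing itself.
- regions_of(thing, camera): "mask" (400x640 bool, what is visible of it) and "extent" ([left, top, right, bottom] in pixels, round what is visible of it).
The state is a dict: "t": time; "q": joint angles; "joint_velocities": joint speeds; "joint_efforts": joint torques, N m; "tcp_pos": TCP position; "eef_rot": TCP orientation; "wrist_force": force on the tool from outside, world axes, zero at the start; "wrist_torque": the same for the moment, N m; "opening": opening from 0.0 (shut) to 1.0 (fully open).
Only numpy, scipy, OpenCV 4.12 (cv2) and the standard library are available. Lean on these libraries where they do the work, as an engineer would, in place of code of your own. Each camera call takes 0.05 s, during which the arm holds its last target. There are 200 camera calls.

TASK

Take the forked tool and push the collar of the sprung hinge bar sideways against its spring, so that the bar's end leaves the hole in the lug, then draw the flat metal leaf along its channel until its front end sticks out about 4 cm over the riser's front edge and can be gripped there, without letting it fall. Stand the tool back on the desk on its own feet, then pick up the leaf and lay it flat, bar side up, in the shallow grey tray. Leave the other things on the desk where they are.

Things in the scene. Friction and masses are not known exactly. Their poses are not given: they have to be found in the camera images.
- riser: Low wooden desk riser, fixed: deck 200 (x) by 240 (y), top 60 above the desk. Origin: centre of its underside, at desk level; x points from its front edge (nearest the robot) to its back, z up. Along the deck's middle two low rails (6 high, inner faces at y = -32 and +32, x = -96 to 24) form a channel along x that ends between two steel lugs. Sticky notes and a sharpener lie beside it.
- riser_edge (a point): Middle of the upper front edge of the riser's deck (riser x = -100, y = 0, 60 above the desk).
- riser_hole (a point): Mouth of the hole (9 by 9) in the lug on the -y side, which holds the end of the hinge bar: riser x = 40, y = -32, 21 above the deck. Both lugs span riser x = 26.5 to 53.5, are 12 thick, 32 high, with inner faces at y = -32 and +32; the one at +y only backs the leaf.
- leaf: Flat aluminium leaf, loose, 140 (x) by 60 (y) by 5 thick, 0.12 to 0.2 kg, lying in the channel with 2 of play each side, its front end 20 behind the deck's front edge. Origin: centre of its underside; its axes start parallel to the riser's. Centre of mass at about x = +15. The bar's end in the lug's hole locks it; once free it slides to its own -x, towards the robot.
- leaf_front (a point): Middle of the leaf's front end (leaf x = -70, y = 0, half its thickness up). At the leaf's other end (x = 41 to 59) two knuckles stand on it, at y = -30 to -22 and y = 14 to 30, their tops 29 above its underside; they carry the hinge bar.
- bar (a joint): Sprung hinge bar in the leaf: metres pushed to the leaf's +y; 0 = rest (end 8 out of the leaf's -y side, some 6 deep in the lug's hole), 0.012 = stop. Spring 2.8 N at 0, 7 N at the stop. 0.008 to 0.011 clears the hole. Hold it so until the leaf is drawn 25 towards the robot; then the end is past the lug and over the low rail, and the bar may spring out.
- bar_collar (a point): Centre of the -y face of the bar's dark collar (22 across, 5 thick); moves with the bar (6 diameter, along leaf y at leaf x = 50, 21 above the leaf's underside). At rest 18 are free between this face and the -y knuckle: the fork goes in there from above, one tine in front of and one behind the bar, and pushes the face to +y.
- fork: Forked tool, loose, about 0.11 kg, standing on the desk like a small bridge: black handle 110 (x) by 18 (y) by 20 tall, 46 to 66 above the desk; two steel tines at its +x end, a leg with a cross foot (14 by 44 in y, 5 high) at x = -48. Origin: at foot level under the middle of the handle. In use it points like the leaf, the foot hovering over the leaf's front part.
- fork_tips (a point): Midway between the tips of the two tines (fork x = 44, y = 0, at foot level). The tines reach down to foot level at fork x = 32 to 38 and 50 to 56, so 12 are free between them; each is 5 thick in y. Held with the tips about 5 above the leaf's upper face, the foot clears the rails.
- tray: Shallow grey open tray, fixed: 230 (x) by 170 (y) by 20 high, walls and floor 4 thick. Origin: centre of its underside.
- notes: Bystander: the square pad of sticky notes (50 x 50 x 15) on the wooden riser, in mm. Origin: centre of its underside.
- sharpener: Bystander: the small pencil sharpener (26 x 16 x 12) on the wooden riser, in mm. Origin: centre of its underside.
- mouse: Bystander: the black computer mouse (100 x 58 x 33), in mm. Origin: centre of its underside.
- mug: Bystander: the white mug (80 across, 90 tall), in mm. Origin: centre of its underside.
- stapler: Bystander: the stapler (130 x 36 x 44), in mm. Origin: centre of its underside.
- tape: Bystander: the roll of clear tape lying flat (64 across, 18 high), in mm. Origin: centre of its underside.
- eraser: Bystander: the eraser (50 x 20 x 12), in mm. Origin: centre of its underside.
Not all that is in view belongs to the job. What is shaped like the leaf but green or turquoise is not meant. What is shaped like the fork but purple is not meant.

How it is judged (in metres and radians):
On the way, in this order (a step that is already met when the one before it is completed fails the run):
1. the fork presses the bar's collar at least 5 mm sideways while the leaf is still in its place (value of joint bar above 0.005 m and contact force between fork and bar above 1 N and distance of leaf from where it was at the start of the episode below 0.012 m), for 0.05 s.
2. the leaf lies drawn forward, its front end at least 30 mm over the riser's front edge (x of leaf_front in the frame of riser below -0.13 m and height (world z) of leaf_front above 0.055 m and angle between leaf's own z axis and vertical below 0.1 rad), for 0.1 s.
3. the fork stands on the desk on its own feet, let go, while the leaf still lies over the edge (all of step 2 and height (world z) of fork below 0.006 m and angle between fork's own z axis and vertical below 0.1 rad and linear speed of fork below 0.02 m/s and contact force between fork and the fingers below 0.2 N), for 0.1 s.
At the end, for the whole second after the job is handed in: The leaf lies flat (within 0.08 rad), bar side up and at rest on the tray's floor, wholly inside it, its underside's centre less than 10 mm above the desk and within 85 mm along and 55 mm across of the tray's centre; the forked tool stands upright on the desk on its own feet; both are let go (height (world z) of fork below 0.006 m and angle between fork's own z axis and vertical below 0.1 rad and linear speed of each of fork, leaf below 0.02 m/s and contact force between each of fork, leaf and the fingers below 0.2 N and x of leaf in the frame of tray between -0.085 and 0.085 m and y of leaf in the frame of tray between -0.055 and 0.055 m and z of leaf in the frame of tray below 0.01 m and angle between leaf's own z axis and vertical below 0.08 rad); the robot touches nothing.
It fails at once if another thing on the desk or riser is moved by more than 20 mm (distance of any of notes, sharpener, mouse, mug, stapler, tape, eraser from where it was at the start of the episode above 0.02 m).
It fails at once if the leaf falls or is put down off the riser outside the tray (height (world z) of leaf below 0.03 m and horizontal distance between leaf and tray above 0.15 m).
It also fails if it takes over 61 s, if anything falls off the work surface, if the arm or the gripper's body presses on something with over 40 N, if the wrist force passes 120 N, or if a joint passes its speed limit or range.

## Working session

There is one attempt and no reset: what is moved stays moved. The work goes in short steps, Python scripts to look and compute and a shell command to move; the robot and the scene stay as the last step left them, time stands still between calls to the robot, and variables do not carry over. Pictures are saved under pics/ and viewed, about 8 in all and at most 12, crops included, and the job is handed in when it is done.

```bash
mkdir -p pics; ls; cat > h.py <<'E'
import numpy as np, cv2, json
from station import sense, read_camera, bot, regions_of
def cloud(c):
    K=np.array(c["intrinsics"]);d=np.array(c["dist_coeffs"]);R=np.array(c["R"]);t=np.array(c["t"])
    h,w=c["z_map"].shape
    u,v=np.meshgrid(np.arange(w),np.arange(h))
    n=cv2.undistortPoints(np.stack([u,v],-1).reshape(-1,1,2).astype(float),K,d).reshape(h,w,2)
    z=c["z_map"].astype(float)
    P=np.dstack([n*z[...,None],z])
    W=(P-t)@R
    W[z==0]=np.nan
    return W
def proj(c,X):
    r,_=cv2.Rodrigues(np.array(c["R"]));p,_=cv2.projectPoints(np.array(X,float).reshape(-1,1,3),r,np.array(c["t"],float),np.array(c["intrinsics"]),np.array(c["dist_coeffs"]));return p.reshape(-1,2)
def shoot(name,f=None):
    c=read_camera(name); 
    if f: np.savez(f,**{k:np.array(v) for k,v in c.items()})
    return c
E
python3 - <<'E'
from h import *
for n in("top","side"):
    c=shoot(n,n+"0.npz"); cv2.imwrite(f"pics/{n}0.png",c["pixels"][...,::-1])
    W=cloud(c); print(n,np.array(c["R"]).round(2).tolist(),np.array(c["t"]).round(0))
    for th in("riser","leaf","fork","tray","notes","mouse","mug","stapler","tape","eraser","sharpener"):
        for r in regions_of(th,n):
            P=W[r["mask"]]; print(th,round(r["score"],2),np.round(r["extent"]),np.nanmedian(P,0).round(0))
print(sense(),bot.grip_point_offset)
E
```

```text
pics
top [[0.02, -1.0, 0.01], [-1.0, -0.02, -0.04], [0.04, -0.01, -1.0]] [  26.  503. 1195.]
riser 0.71 [292. 134. 376. 203.] [602. -20.  62.]
leaf 0.9 [386. 269. 430. 309.] [ 249. -250.    7.]
leaf 0.71 [323. 147. 346. 196.] [598.  -4.  67.]
leaf 0.57 [228. 246. 275. 282.] [317. 240.   7.]
fork 0.87 [169. 160. 209. 181.] [608. 442.  66.]
fork 0.57 [212. 195. 229. 227.] [479. 330.  66.]
tray 0.57 [406. 159. 465. 236.] [ 528. -333.    6.]
tray 0.55 [230. 104. 250. 142.] [756. 288.  32.]
tray 0.32 [292. 135. 378. 204.] [604. -20.  62.]
notes 0.72 [301. 141. 316. 156.] [662.  79.  76.]
mouse 0.83 [230. 107. 248. 134.] [755. 288.  33.]
mug 0.84 [415. 110. 453. 144.] [ 746. -306.   43.]
mug 0.2 [358. 151. 370. 160.] [654. -95.  74.]
stapler 0.85 [329.  92. 342. 136.] [778.  -7.  44.]
tape 0.78 [359. 235. 375. 253.] [ 384. -113.   19.]
side [[-0.8, -0.61, -0.02], [-0.4, 0.55, -0.73], [0.45, -0.57, -0.68]] [442. 238. 743.]
riser 0.8 [247. 147. 363. 232.] [582.  39.  59.]
riser 0.3 [346. 122. 438. 178.] [ 527. -332.    4.]
leaf 0.92 [436. 182. 491. 217.] [ 246. -247.    4.]
leaf 0.79 [308. 2
[... 718 characters left out ...]
289 ,  0.38343465,  0.01640994,  1.37010586, -0.00631526,
        1.38819337, -0.04648585]), 'joint_velocities': array([-0.00113134, -0.00024269, -0.00125388,  0.00225026,  0.0006862 ,
        0.00147732, -0.00253133]), 'joint_efforts': array([-9.72520138e-04, -6.27348089e+01,  8.42394847e-01, -3.72090697e+01,
        1.63826114e-02,  2.73452672e-03, -5.38663514e-06]), 'tcp_pos': array([ 198.87581345, -592.49483419,  231.25515832]), 'eef_rot': array([ 8.11845502e-01, -5.83872313e-01, -1.86956515e-05, -5.47095103e-05]), 'wrist_force': array([-0.91328995,  0.05702821, -0.06316265]), 'wrist_torque': array([ 0.01082875, -0.0200541 , -0.0375381 ]), 'opening': 0.997997599694873} 18.700000000000003
```

```bash
python3 - <<'E'
import cv2,numpy as np
print([cv2.imread(f"pics/{n}0.png").shape for n in("top","side")])
E
```

```text
[(400, 640, 3), (400, 640, 3)]
```

View pics/top0.png

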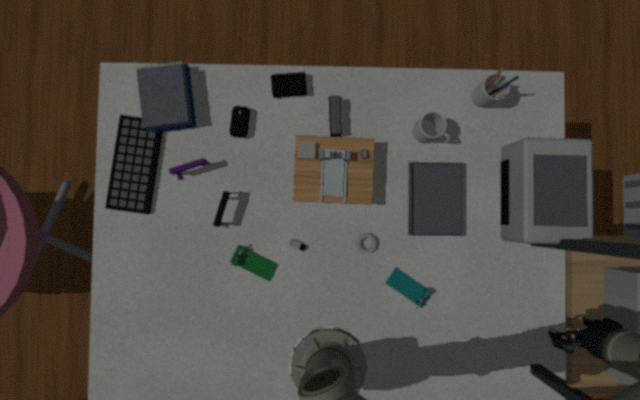

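View pics/side0.png

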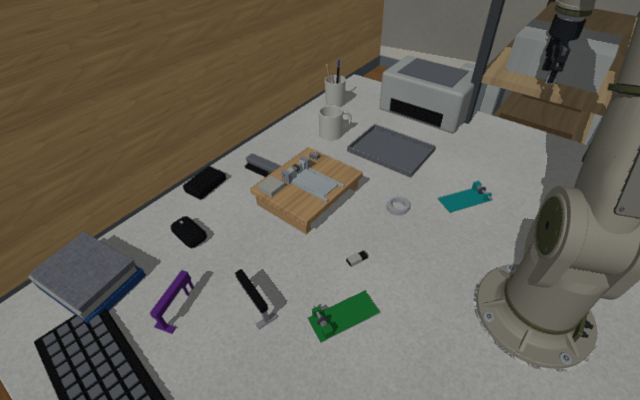

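Top view: the black fork is at (226,209) and a purple look-alike at (188,168). The silver leaf is on the riser at (335,172), with green (255,262) and turquoise (408,287) look-alikes. The tray is at (437,198). I choose the black fork and the silver leaf, and check them in a close crop with measurements.

```bash
cat > m.py <<'E'
from h import *
import sys
def L(f): return dict(np.load(f))
def rect(P):
    (c,s,a)=cv2.minAreaRect(P[:,:2].astype(np.float32)); return np.round(c,1),np.round(s,1),round(a,1)
E
python3 - <<'E'
from m import *
a=L("top0.npz");b=L("side0.npz")
p=lambda c,x0,y0,x1,y1:cv2.resize(c["pixels"][y0:y1,x0:x1,::-1],(400,300),interpolation=cv2.INTER_CUBIC)
im=np.vstack([np.hstack([p(a,285,130,385,205),p(b,250,140,370,230)]),np.hstack([p(a,190,185,250,230),p(b,215,262,295,332)])])
cv2.imwrite("pics/crop0.png",cv2.convertScaleAbs(im,alpha=1.4))
for n,c in(("top",a),("side",b)):
    W=cloud(c);X,Y,Z=W[...,0],W[...,1],W[...,2]
    def sel(x0,x1,y0,y1,z0,z1): return W[(X>x0)&(X<x1)&(Y>y0)&(Y<y1)&(Z>z0)&(Z<z1)]
    P=sel(450,720,-170,150,54,64.0); print(n,"riser",len(P),rect(P),np.median(P[:,2]))
    P=sel(480,720,-60,60,63.5,70);print("leaf z",len(P),rect(P),np.median(P[:,2]))
    P=sel(480,720,-80,60,78,100);print("lugs etc",len(P),rect(P),P[:,2].max(), P.mean(0).round(1))
    P=sel(400,560,270,400,50,75);print("handle",len(P),rect(P),np.median(P[:,2]))
    P=sel(400,560,270,400,3.5,15);print("foot",len(P),rect(P),P.mean(0).round(1))
    P=sel(400,660,-450,-200,14,26);print("tray",len(P),rect(P),np.median(P[:,2]))
    P=sel(300,900,-600,600,-10,10);print("desk z",np.median(P[:,2]))
E
```

```text
top riser 3355 (array([608.8,  -5.2]), array([240.4, 200.6]), 88.6) 61.26192396296512
leaf z 1091 (array([6.082e+02, 2.000e-01]), array([119.5, 198.9]), 89.5) 66.07250309117757
lugs etc 185 (array([649.8,   7.3]), array([116. ,  45.4]), 75.9) 98.42249212294908 [648.3  -2.   89.6]
handle 257 (array([484.4, 330.9]), array([ 19.7, 109.2]), 74.7) 66.61696896947133
foot 383 (array([480.2, 335.9]), array([157.4, 129.1]), 1.1) [481.5 332.1   5. ]
tray 401 (array([ 528.4, -329.5]), array([229.8, 171.7]), 0.7) 19.94710132207881
desk z 1.7020136244783752
side riser 3135 (array([609.3,  -3.4]), array([243.6, 202.3]), 88.5) 59.42323505374548
leaf z 697 (array([586.7,   8.7]), array([108.4, 147. ]), 85.8) 64.7493479589649
lugs etc 225 (array([649.2,  -5.8]), array([90.5, 29.1]), 88.6) 93.33147169577168 [646.9  -2.7  86.9]
handle 490 (array([483.9, 333. ]), array([ 18.6, 111.2]), 74.1) 64.4489843757387
foot 82 (array([484.4, 330. ]), array([ 43.7, 110.7]), 71.1) [443.3 348.5   6. ]
tray 368 (array([ 528., -329.]), array([175.7, 232.5]), 89.4) 17.73902028488771
desk z -0.7234480138988961
```

View pics/crop0.png

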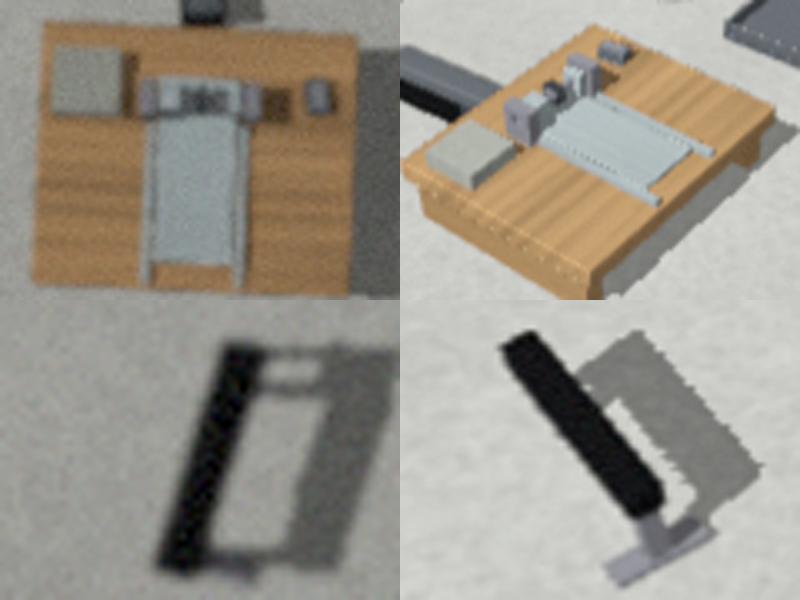

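The crop confirms both choices: the black-handled fork with steel tines and foot, and the silver leaf in its rails with the lugs, dark collar and knuckles at the back.

Estimates, as the mean of both cameras:

| Thing | Position (mm) | Yaw |
|---|---|---|
| Riser centre | (609, -4.3) | about -1.4° |
| Fork | (484.2, 332) | about -15.6°, foot towards the robot |
| Tray | (528.2, -329.3) | 0° |

Now I set out for the fork, by a waypoint in front of the riser.

```bash
python3 -m pendant '[{"offset":[0.72,0.78,0.2],"angular":[0,0,-0.379],"grip":100},{"offset":[0.72,0.78,0.2],"angular":[0,0,-0.379],"grip":100},{"offset":[0.72,0.78,0.2],"angular":[0,0,-0.379],"grip":100},{"offset":[0.72,0.78,0.2],"angular":[0,0,-0.379],"grip":100},{"offset":[0.72,0.78,0.2],"angular":[0,0,-0.379],"grip":100},{"offset":[0.72,0.78,0.2],"angular":[0,0,-0.379],"grip":100},{"offset":[0.72,0.78,0.2],"angular":[0,0,-0.379],"grip":100},{"offset":[0.72,0.78,0.2],"angular":[0,0,-0.379],"grip":100},{"offset":[0.72,0.78,0.2],"angular":[0,0,-0.379],"grip":100},{"offset":[0.72,0.78,0.2],"angular":[0,0,-0.379],"grip":100}]'
```

```text
t: 2.45
tcp_pos: [561.5, -197.5, 331.5]
eef_rot: [-0.608, 0.794, 0.0, 0.001]
wrist_force: [-0.7, -0.0, -0.2]
opening: 1.002
```

```bash
python3 -m pendant '[{"offset":[-0.13,1.0,-0.3],"angular":[0,0,0],"grip":100},{"offset":[-0.13,1.0,-0.3],"angular":[0,0,0],"grip":100},{"offset":[-0.13,1.0,-0.3],"angular":[0,0,0],"grip":100},{"offset":[-0.13,1.0,-0.3],"angular":[0,0,0],"grip":100},{"offset":[-0.13,1.0,-0.3],"angular":[0,0,0],"grip":100},{"offset":[-0.13,1.0,-0.3],"angular":[0,0,0],"grip":100},{"offset":[-0.13,1.0,-0.3],"angular":[0,0,0],"grip":100},{"offset":[-0.13,1.0,-0.3],"angular":[0,0,0],"grip":100},{"offset":[-0.13,1.0,-0.3],"angular":[0,0,0],"grip":100},{"offset":[-0.13,1.0,-0.3],"angular":[0,0,0],"grip":100},{"offset":[-0.13,1.0,-0.3],"angular":[0,0,0],"grip":100}]'
python3 -c "
from h import *
s=sense();print(s['q'].round(3),s['tcp_pos'],s['eef_rot'])"
```

```text
t: 3.82
tcp_pos: [494.8, 295.7, 181.4]
eef_rot: [-0.604, 0.797, -0.001, -0.0]
wrist_force: [-0.5, -0.6, -0.3]
opening: 1.0
[-0.19   0.353 -0.515  1.565  0.181  1.271 -2.577] [494.78260774 295.72432607 181.38282992] [-6.04093876e-01  7.96912965e-01 -5.58855396e-04 -5.64932181e-05]
```

```bash
python3 -m pendant '[{"offset":[0.004,0.063,-0.08],"angular":[0,0,0],"grip":100},{"offset":[0.004,0.063,-0.17],"angular":[0,0,0],"grip":100},{"offset":[0.004,0.063,-0.25],"angular":[0,0,0],"grip":100},{"offset":[0.004,0.063,-0.289],"angular":[0,0,0],"grip":100},{"offset":[0.004,0.063,-0.289],"angular":[0,0,0],"grip":100},{"offset":[0.004,0.063,-0.289],"angular":[0,0,0],"grip":0},{"offset":[0.004,0.063,-0.289],"angular":[0,0,0],"grip":0},{"offset":[0.004,0.063,-0.289],"angular":[0,0,0],"grip":0},{"offset":[0.004,0.063,-0.289],"angular":[0,0,0],"grip":0},{"offset":[0.004,0.063,-0.289],"angular":[0,0,0],"grip":0},{"offset":[0.004,0.063,-0.289],"angular":[0,0,0],"grip":0}]' 90
python3 - <<'E'
from m import *
a=shoot("top","top1.npz")
W=cloud(a);X,Y,Z=W.transpose(2,0,1)
s=sense();print(s['tcp_pos'],s['opening'])
b=shoot("side","side1.npz")
p=lambda c,x0,y0,x1,y1:cv2.resize(c["pixels"][y0:y1,x0:x1,::-1],(400,300),interpolation=cv2.INTER_CUBIC)
cv2.imwrite("pics/g1.png",cv2.convertScaleAbs(np.hstack([p(a,190,185,250,230),p(b,205,252,305,332)]),alpha=1.4))
E
```

```text
t: 5.2
tcp_pos: [496.3, 329.3, 37.6]
eef_rot: [-0.605, 0.796, -0.0, 0.001]
wrist_force: [-1.4, -1.0, 5.2]
opening: 0.198
[496.29366062 329.21387861  37.57821429] 0.19829702635787097
```

View pics/g1.png

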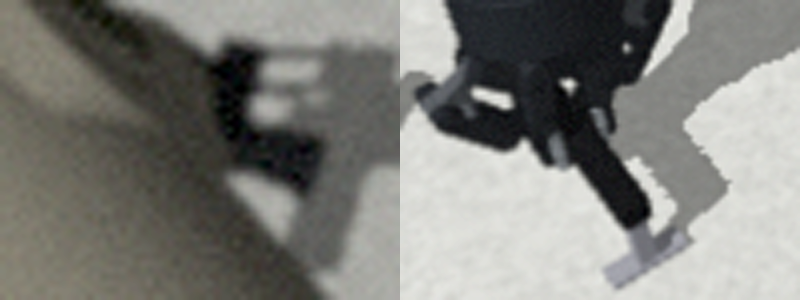

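The fork is gripped at opening 0.198. I lift it, turn it to the riser's yaw and hover.

```bash
python3 -m pendant '[{"offset":[0,0,0.1],"angular":[0,0,0],"grip":0},{"offset":[0,0,0.2],"angular":[0,0,0],"grip":0},{"offset":[0.241,-0.693,0.266],"angular":[0,0,0.158],"grip":0},{"offset":[0.241,-0.693,0.266],"angular":[0,0,0.158],"grip":0},{"offset":[0.241,-0.693,0.266],"angular":[0,0,0.158],"grip":0},{"offset":[0.241,-0.693,0.266],"angular":[0,0,0.158],"grip":0},{"offset":[0.241,-0.693,0.266],"angular":[0,0,0.158],"grip":0},{"offset":[0.241,-0.693,0.266],"angular":[0,0,0.158],"grip":0},{"offset":[0.241,-0.693,0.266],"angular":[0,0,0.158],"grip":0},{"offset":[0.241,-0.693,0.266],"angular":[0,0,0.158],"grip":0},{"offset":[0.241,-0.693,0.266],"angular":[0,0,0.158],"grip":0},{"offset":[0.241,-0.693,0.266],"angular":[0,0,0.158],"grip":0}]'
python3 - <<'E'
from m import *
a=shoot("top","top2.npz");s=sense();print(s['tcp_pos'],s['eef_rot'],s['opening'],s['wrist_force'])
b=shoot("side","side2.npz")
p=lambda c,x0,y0,x1,y1:cv2.resize(c["pixels"][y0:y1,x0:x1,::-1],(400,400),interpolation=cv2.INTER_CUBIC)
for c in(a,b): print(proj(c,[[616,-17,170]]))
q=proj(b,[[604,-17,150]])[0].astype(int);r=proj(a,[[604,-17,150]])[0].astype(int)
cv2.imwrite("pics/h2.png",cv2.convertScaleAbs(np.hstack([p(a,r[0]-50,r[1]-50,r[0]+50,r[1]+50),p(b,q[0]-50,q[1]-50,q[0]+50,q[1]+50)]),alpha=1.4));print(r,q)
E
```

```text
t: 6.8
tcp_pos: [616.1, -15.9, 169.8]
eef_rot: [-0.7, 0.714, 0.0, 0.0]
wrist_force: [0.0, -0.6, -1.5]
opening: 0.198
[616.1909366  -16.20672176 169.81024068] [-6.99533713e-01  7.14599588e-01  8.82699013e-05  7.61882636e-05] 0.19639377355296161 [ 0.27567257 -0.97841458 -1.65015996]
[[339.7251801  161.28320546]]
[[306.00350962 142.05621377]]
[339 166] [310 150]
```

View pics/h2.png

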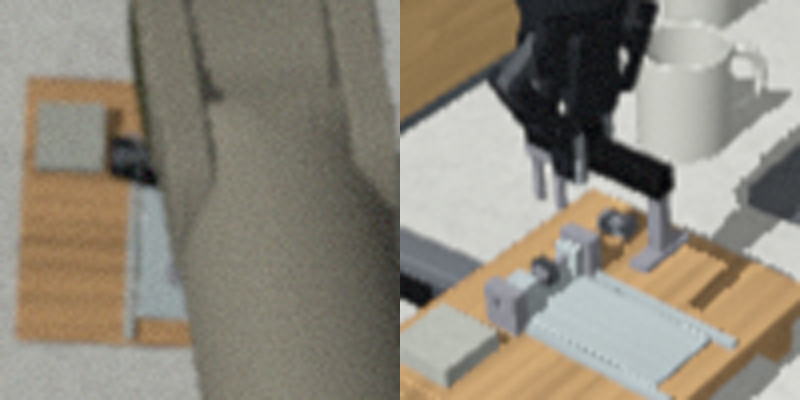

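```bash
python3 - <<'E'
from m import *
b=L("side2.npz");W=cloud(b);X,Y,Z=W.transpose(2,0,1)
u=np.array([np.cos(-.0244),np.sin(-.0244)]);v=np.array([-u[1],u[0]])
o=np.array([604.8,-17.2])
ok=np.isfinite(X)
f=np.dstack([(W[...,:2]-o)@u,(W[...,:2]-o)@v])
def show(n,m,img=None):
    P=np.column_stack([f[m],Z[m]]);print(n,len(P),"min",np.percentile(P,2,0).round(1),"med",np.median(P,0).round(1),"max",np.percentile(P,98,0).round(1)); return P
box=(abs(f[...,1])<40)
g=b["pixels"].max(-1)
show("handle front",box&(f[...,0]>-75)&(f[...,0]<-25)&(Z>178)&(Z<210)&(g<60)&(abs(f[...,1])<20))
P=show("handle top",box&(f[...,0]>-50)&(f[...,0]<-15)&(Z>195)&(Z<203)&(abs(f[...,1])<20))
print(np.polyfit(P[:,0],P[:,1],1))
show("foot",box&(f[...,0]>-75)&(f[...,0]<-25)&(Z>125)&(Z<142))
show("leg",(abs(f[...,1])<12)&(f[...,0]>-75)&(f[...,0]<-25)&(Z>143)&(Z<176))
t=show("tines",(abs(f[...,1])<25)&(f[...,0]>20)&(f[...,0]<70)&(Z>127)&(Z<165))
ti=(abs(f[...,1])<25)&(f[...,0]>20)&(f[...,0]<70)&(Z>127)&(Z<165)
fx=f[ti][:,0];print(np.histogram(fx,np.arange(20,72,2)))
# mechanism at rest
c=L("side0.npz");W=cloud(c);X,Y,Z=W.transpose(2,0,1)
r0=np.array([609.15,-4.3]);f=np.dstack([(W[...,:2]-r0)@u,(W[...,:2]-r0)@v]);g=c["pixels"].max(-1)
m=(abs(f[...,1])<22)&(f[...,0]>15)&(f[...,0]<65)&(Z>72)&(Z<100)
show("mech dark",m&(g<70))
show("mech light +y knuckle",m&(g>90)&(f[...,1]>5))
show("mech light -y knuckle",(abs(f[...,1]+22)<10)&(f[...,0]>15)&(f[...,0]<65)&(Z>70)&(Z<88)&(g>90))
m=(f[...,0]>22)&(f[...,0]<60)&(Z>70)&(Z<100)
show("lug +y",m&(f[...,1]>28)&(f[...,1]<50))
show("lug -y",m&(f[...,1]<-28)&(f[...,1]>-50))
E
```

```text
handle front 116 min [-55.2  -2.9 179.8] med [-43.5   8.  193.2] max [-25.2  10.8 198.9]
handle top 63 min [-48.3  -6.8 195.5] med [-32.3   3.2 197.3] max [-15.7   9.9 199. ]
[0.01486251 2.91020652]
foot 73 min [-56.2 -22.3 131.8] med [-51.7   5.6 136.3] max [-41.4  23.  139.8]
leg 62 min [-54.4  -5.1 144.6] med [-51.8   4.3 160. ] max [-43.3   6.9 174.5]
tines 53 min [ 31.3  -2.5 132.7] med [ 49.5   2.3 145.4] max [ 55.8   4.3 161.9]
(array([ 0,  0,  0,  0,  0,  4,  9,  5,  5,  1,  0,  0,  0,  0,  4, 12,  7,
        6,  0,  0,  0,  0,  0,  0,  0]), array([20, 22, 24, 26, 28, 30, 32, 34, 36, 38, 40, 42, 44, 46, 48, 50, 52,
       54, 56, 58, 60, 62, 64, 66, 68, 70]))
mech dark 19 min [30.  -5.3 75.1] med [34.5 -0.4 83.3] max [44.1  5.9 90.1]
mech light +y knuckle 19 min [32.   6.7 84.7] med [39.9 16.  87.1] max [48.8 21.2 90. ]
mech light -y knuckle 28 min [ 29.5 -31.3  72.6] med [ 37.6 -22.5  82.6] max [ 49.3 -13.   87.1]
lug +y 97 min [26.2 31.2 71. ] med [36.  41.6 85.2] max [53.5 44.4 92.4]
lug -y 67 min [ 25.8 -44.7  73. ] med [ 32.6 -35.4  88.8] max [ 52.1 -29.4  92.6]
```

The side view shows the tines hanging straight and in line with the bar. The measured tine span of 31.3–55.8 mm (nominal 32–56) and the lugs agree with the estimate to within 1 mm. Now I lower the fork in beside the collar.

```bash
python3 -m pendant '[{"offset":[0.001,0,-0.05],"angular":[0,0,0],"grip":0},{"offset":[0.001,0,-0.08],"angular":[0,0,0],"grip":0},{"offset":[0.001,0,-0.11],"angular":[0,0,0],"grip":0},{"offset":[0.001,0,-0.126],"angular":[0,0,0],"grip":0},{"offset":[0.001,0,-0.126],"angular":[0,0,0],"grip":0},{"offset":[0.001,0,-0.126],"angular":[0,0,0],"grip":0},{"offset":[0.001,0,-0.126],"angular":[0,0,0],"grip":0}]'
python3 - <<'E'
from m import *
for i in range(3):
    b=shoot("side","side3.npz");s=sense();print(s['t'],s['tcp_pos'].round(2),s['wrist_force'].round(2),s['wrist_torque'].round(2))
q=np.array([310,160])
p=lambda c,x0,y0,x1,y1:cv2.resize(c["pixels"][y0:y1,x0:x1,::-1],(600,480),interpolation=cv2.INTER_CUBIC)
cv2.imwrite("pics/h3.png",cv2.convertScaleAbs(p(b,260,120,360,200),alpha=1.4))
E
```

```text
t: 7.78
tcp_pos: [617.3, -17.5, 107.5]
eef_rot: [-0.699, 0.715, -0.0, 0.0]
wrist_force: [-0.0, -0.2, -1.0]
opening: 0.191
7.825 [617.23 -17.45 107.37] [-0.78  0.56 -1.14] [-0.05 -0.03 -0.05]
7.875 [617.18 -17.5  107.3 ] [-0.5 -0.8 -0.7] [-0.02 -0.03  0.02]
7.925 [617.13 -17.47 107.18] [-1.    0.26 -2.19] [-0.01 -0.06 -0.01]
```

View pics/h3.png

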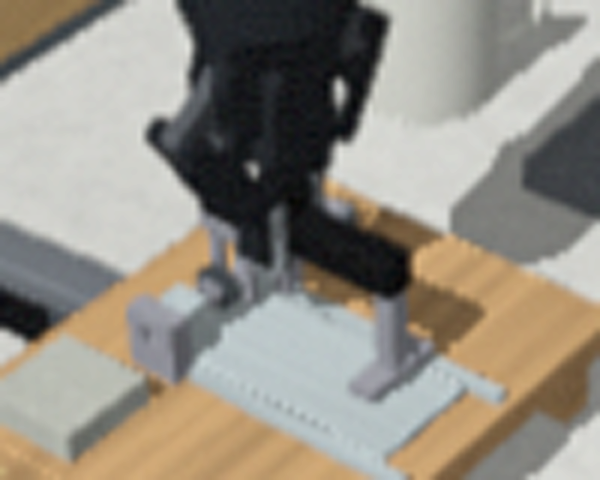

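The picture shows the tines down between the -y knuckle and the dark collar (collar at about (215,283) in the crop). The foot hovers clear of the leaf and no force shows. Now I push sideways in steps.

```bash
python3 -m pendant '[{"offset":[0,0.006,0],"angular":[0,0,0],"grip":0},{"offset":[0,0.012,0],"angular":[0,0,0],"grip":0},{"offset":[0,0.018,0],"angular":[0,0,0],"grip":0},{"offset":[0,0.022,0],"angular":[0,0,0],"grip":0},{"offset":[0.001,0.027,0],"angular":[0,0,0],"grip":0},{"offset":[0.001,0.031,0],"angular":[0,0,0],"grip":0},{"offset":[0.001,0.035,0],"angular":[0,0,0],"grip":0},{"offset":[0.001,0.035,0],"angular":[0,0,0],"grip":0},{"offset":[0.001,0.035,0],"angular":[0,0,0],"grip":0},{"offset":[0.001,0.035,0],"angular":[0,0,0],"grip":0}]'
cat > see.py <<'E'
from m import *
F=[]
for i in range(6):
    b=shoot("side",sys.argv[1]+".npz");s=sense();F.append(np.r_[s['wrist_force'],s['wrist_torque']])
print(s['t'],s['tcp_pos'].round(2),s['opening'],np.mean(F,0).round(2),np.std(F,0).round(2))
W=cloud(b);X,Y,Z=W.transpose(2,0,1)
u=np.array([np.cos(-.0244),np.sin(-.0244)]);v=np.array([-u[1],u[0]]);r0=np.array([609.15,-4.3]);f=np.dstack([(W[...,:2]-r0)@u,(W[...,:2]-r0)@v]);g=b["pixels"].max(-1)
def show(n,m):
    P=np.column_stack([f[m],Z[m]])
    if len(P): print(n,len(P),"min",np.percentile(P,2,0).round(1),"med",np.median(P,0).round(1),"max",np.percentile(P,98,0).round(1))
m=(abs(f[...,1])<22)&(f[...,0]>-20)&(f[...,0]<65)&(Z>73)&(Z<100)
show("dark",m&(g<70)); show("light y>0",m&(g>90)&(f[...,1]>0))
show("foot",(abs(f[...,1])<40)&(f[...,0]>-180)&(f[...,0]<-30)&(Z>67.5)&(Z<80))
show("handle",(abs(f[...,1])<40)&(f[...,0]>-180)&(f[...,0]<-35)&(Z>114)&(Z<140)&(g<60))
m=(abs(f[...,1])<29)&(Z>63)&(Z<66.5)&(g>100)&(f[...,0]<0)
show("leaf",m)
cv2.imwrite(f"pics/{sys.argv[1]}.png",cv2.convertScaleAbs(cv2.resize(b["pixels"][120:200,260:360,::-1],(600,480),interpolation=cv2.INTER_CUBIC),alpha=1.4))
E
python3 see.py push1
```

```text
t: 9.18
tcp_pos: [617.2, -1.1, 106.8]
eef_rot: [-0.698, 0.716, -0.0, -0.001]
wrist_force: [-2.3, -5.9, 1.1]
opening: 0.195
9.475 [617.17  -1.1  106.76] 0.1943485298471046 [-2.2  -5.56  1.31 -1.33  0.47 -0.1 ] [0.28 0.5  0.43 0.03 0.05 0.03]
dark 23 min [28.5  3.2 73.8] med [32.2  9.3 83.4] max [45.3 15.3 92.4]
light y>0 24 min [30.9  3.7 83.2] med [39.3 15.9 87.8] max [52.5 21.7 95.7]
foot 75 min [-70.  -17.8  68.2] med [-55.4   7.7  73.1] max [-44.4  25.3  79.5]
handle 95 min [-58.5  -2.6 116.4] med [-50.1   9.  130.4] max [-35.8  13.2 136.3]
leaf 273 min [-79.2 -27.2  63.2] med [-34.1   3.9  64.4] max [-1.8 28.3 66.3]
```

View pics/push1.png

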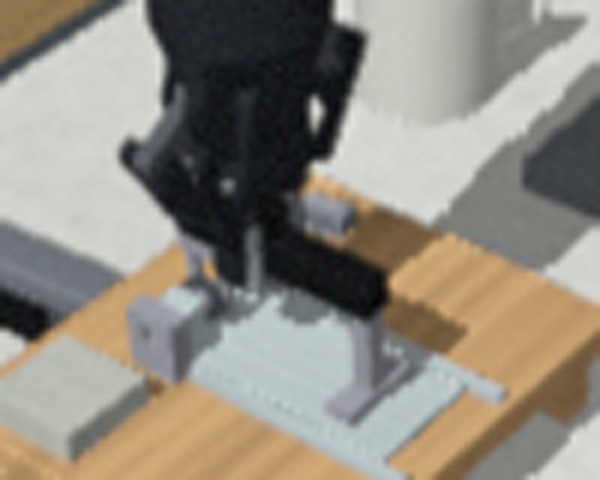

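The push is 5.5 N and the TCP moved 16.4 mm. Both give a bar displacement of about 8 mm, so I add 2 mm and look at the force again.

```bash
python3 -m pendant '[{"offset":[0,0.002,0],"angular":[0,0,0],"grip":0},{"offset":[0,0.004,0],"angular":[0,0,0],"grip":0},{"offset":[0,0.004,0],"angular":[0,0,0],"grip":0}]'
python3 see.py push2
```

```text
t: 9.85
tcp_pos: [617.2, 0.7, 106.8]
eef_rot: [-0.698, 0.716, -0.0, -0.001]
wrist_force: [-2.6, -6.4, 0.6]
opening: 0.199
10.15 [6.1717e+02 6.0000e-01 1.0674e+02] 0.19362700777079903 [-2.21 -6.24  1.53 -1.5   0.5  -0.15] [0.58 0.46 0.49 0.02 0.01 0.01]
dark 22 min [26.6  5.  77.4] med [32.9 11.2 84.5] max [43.9 16.7 90.5]
light y>0 21 min [32.4  0.5 84.3] med [42.8 16.3 87.6] max [52.5 21.7 95.4]
foot 78 min [-85.7 -31.6  67.7] med [-55.1  10.9  72.8] max [-38.6  36.8  78.7]
handle 97 min [-59.2  -1.4 116.3] med [-50.1  11.2 131.3] max [-35.6  15.1 135.9]
leaf 269 min [-79.3 -27.5  63.1] med [-32.2   4.6  64.3] max [-1.1 28.2 66.3]
```

Force and geometry agree at about 9.7 mm, which is inside the 8–11 window. Step 1 should be met, so I draw the leaf along the channel while holding the push.

```bash
python3 -m pendant '[{"offset":[-0.01,0,0],"angular":[0,0,0],"grip":0},{"offset":[-0.02,0,0],"angular":[0,0,0],"grip":0},{"offset":[-0.03,0.001,0],"angular":[0,0,0],"grip":0},{"offset":[-0.04,0.001,0],"angular":[0,0,0],"grip":0},{"offset":[-0.05,0.001,0],"angular":[0,0,0],"grip":0},{"offset":[-0.06,0.001,0],"angular":[0,0,0],"grip":0},{"offset":[-0.06,0.001,0],"angular":[0,0,0],"grip":0}]'
python3 see.py draw1
```

```text
t: 11.02
tcp_pos: [588.7, 1.3, 107.5]
eef_rot: [-0.698, 0.716, -0.002, 0.001]
wrist_force: [3.1, -5.1, 0.2]
opening: 0.2
11.325 [588.67   1.25 107.41] 0.1975444019304292 [ 2.37 -6.   -0.43 -1.5  -0.73 -0.2 ] [0.25 0.6  0.37 0.04 0.02 0.03]
dark 21 min [ 0.9  3.  76.6] med [ 7.9 10.1 85.1] max [19.2 14.1 91.2]
light y>0 27 min [ 1.9  3.3 75. ] med [12.9  8.3 88.3] max [23.8 21.7 98.6]
foot 76 min [-91.5 -16.5  68.7] med [-82.8   9.5  73.5] max [-72.9  27.2  78.1]
handle 183 min [-87.3  -0.5 118.2] med [-65.2  12.1 131.6] max [-36.2  15.4 136.5]
leaf 374 min [-104.3  -25.9   63.3] med [-45.1   4.9  64.9] max [-2.1 28.1 66.4]
```

View pics/draw1.png

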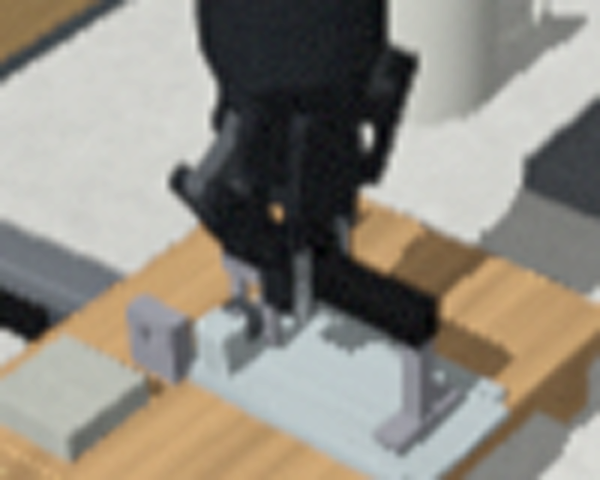

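The leaf came along: its front is now at riser x = -104, drawn 25 mm and clear of the lug. I draw it another 36 mm.

```bash
python3 -m pendant '[{"offset":[-0.012,0,0],"angular":[0,0,0],"grip":0},{"offset":[-0.024,0.001,0],"angular":[0,0,0],"grip":0},{"offset":[-0.036,0.001,0],"angular":[0,0,0],"grip":0},{"offset":[-0.048,0.001,0],"angular":[0,0,0],"grip":0},{"offset":[-0.060,0.002,0],"angular":[0,0,0],"grip":0},{"offset":[-0.072,0.002,0],"angular":[0,0,0],"grip":0},{"offset":[-0.072,0.002,0],"angular":[0,0,0],"grip":0}]'
python3 see.py draw2
```

```text
t: 12.2
tcp_pos: [552.6, 2.4, 107.6]
eef_rot: [-0.698, 0.716, -0.002, 0.001]
wrist_force: [1.9, -5.5, -0.5]
opening: 0.192
12.5 [552.66   2.41 107.42] 0.19339106810274564 [ 2.48 -5.77 -0.31 -1.48 -0.71 -0.21] [0.48 0.61 0.58 0.03 0.03 0.02]
dark 3 min [-18.2  10.7  84.7] med [-15.7  11.4  89.9] max [-13.9  12.4  90.5]
light y>0 11 min [-19.1   1.3  83.9] med [-16.1   7.2  88.5] max [-11.   18.7  98.9]
foot 91 min [-123.5  -22.    67.8] med [-116.7    9.2   73.5] max [-30.4  31.8  79.3]
handle 281 min [-122.9   -3.8  117. ] med [-88.7  12.8 132.4] max [-51.2  27.9 138.7]
leaf 446 min [-139.9  -25.7   63.1] med [-79.3   5.3  64.7] max [-30.2  28.5  66.4]
```

The leaf front is at -139.9 mm. I back the fork off the collar, centre it, and lift straight out.

```bash
python3 -m pendant '[{"offset":[0,-0.008,0],"angular":[0,0,0],"grip":0},{"offset":[0,-0.016,0],"angular":[0,0,0],"grip":0},{"offset":[0,-0.024,0],"angular":[0,0,0],"grip":0},{"offset":[0,-0.032,0],"angular":[0,0,0],"grip":0},{"offset":[0.006,-0.032,0],"angular":[0,0,0],"grip":0},{"offset":[0.006,-0.032,0],"angular":[0,0,0],"grip":0},{"offset":[0.006,-0.032,0.03],"angular":[0,0,0],"grip":0},{"offset":[0.006,-0.032,0.09],"angular":[0,0,0],"grip":0},{"offset":[0.006,-0.032,0.2],"angular":[0,0,0],"grip":0},{"offset":[0.006,-0.032,0.2],"angular":[0,0,0],"grip":0}]'
python3 see.py lift
```

```text
t: 13.75
tcp_pos: [557.1, -11.8, 212.8]
eef_rot: [-0.699, 0.715, -0.003, 0.003]
wrist_force: [0.1, 0.8, -1.2]
opening: 0.193
14.05 [553.65 -12.52 205.63] 0.19206813272748688 [-0.47  0.24 -1.65 -0.   -0.01 -0.01] [0.51 0.45 0.46 0.02 0.02 0.02]
dark 1 min [-17.    2.1  87.2] med [-17.    2.1  87.2] max [-17.    2.1  87.2]
light y>0 8 min [-19.6   0.3  83.9] med [-16.2  18.3  88.1] max [-11.9  21.3  90. ]
foot 23 min [-127.4  -34.8   67.5] med [-30.8  12.7  73.6] max [-30.1  31.2  78.9]
leaf 544 min [-140.9  -26.3   63.1] med [-88.7   2.   64.4] max [-31.1  28.2  66.1]
```

View pics/lift.png

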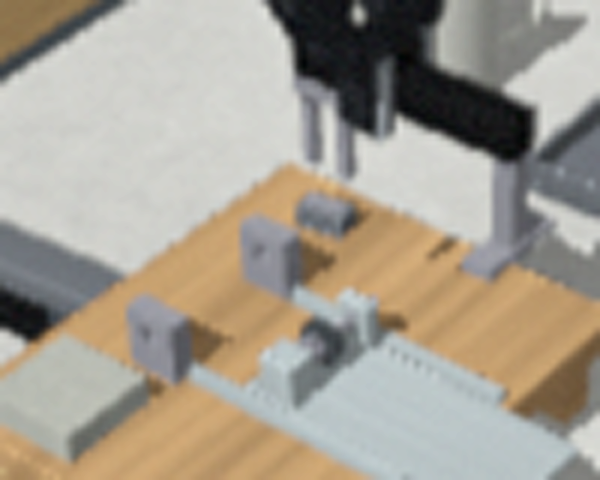

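The fork is clear and the leaf lies still, its front at -140. Now I stand the fork on the desk at its old spot.

```bash
python3 -m pendant '[{"offset":[-0.117,0.683,0],"angular":[0,0,0],"grip":0},{"offset":[-0.117,0.683,0],"angular":[0,0,0],"grip":0},{"offset":[-0.117,0.683,0],"angular":[0,0,0],"grip":0},{"offset":[-0.117,0.683,-0.05],"angular":[0,0,0],"grip":0},{"offset":[-0.117,0.683,-0.15],"angular":[0,0,0],"grip":0},{"offset":[-0.117,0.683,-0.22],"angular":[0,0,0],"grip":0},{"offset":[-0.117,0.683,-0.26],"angular":[0,0,0],"grip":0},{"offset":[-0.117,0.683,-0.29],"angular":[0,0,0],"grip":0},{"offset":[-0.117,0.683,-0.31],"angular":[0,0,0],"grip":0},{"offset":[-0.117,0.683,-0.325],"angular":[0,0,0],"grip":0},{"offset":[-0.117,0.683,-0.333],"angular":[0,0,0],"grip":0},{"offset":[-0.117,0.683,-0.338],"angular":[0,0,0],"grip":0},{"offset":[-0.117,0.683,-0.339],"angular":[0,0,0],"grip":0},{"offset":[-0.117,0.683,-0.339],"angular":[0,0,0],"grip":0},{"offset":[-0.117,0.683,-0.339],"angular":[0,0,0],"grip":0}]'
python3 - <<'E'
from m import *
b=shoot("side","st.npz");s=sense();print(s['tcp_pos'],s['wrist_force'])
W=cloud(b);X,Y,Z=W.transpose(2,0,1)
m=(X>415)&(X<465)&(Y>295)&(Y<365)
P=W[m&(Z>-12)&(Z<14)];print("foot top z hist",np.histogram(P[:,2],np.arange(-12,15,2)))
P=W[m&(Z>40)&(Z<72)];print(np.percentile(P,[2,50,98],axis=0).round(1))
E
```

```text
t: 15.92
tcp_pos: [496.1, 329.1, 37.6]
eef_rot: [-0.699, 0.715, -0.0, 0.0]
wrist_force: [0.3, -0.1, 0.3]
opening: 0.196
[496.13815478 329.10699512  37.67069932] [-0.26551544 -0.45092222  1.19306234]
foot top z hist (array([  0,   0,   0,   7, 104, 272, 125,  60,  39,   5,   2,   6,   1]), array([-12, -10,  -8,  -6,  -4,  -2,   0,   2,   4,   6,   8,  10,  12,
        14]))
[[429.4 323.1  47.8]
 [443.  333.5  63.8]
 [464.2 340.2  67.2]]
```

Contact shows in Fz, which rose by about 2 N, so the feet are on the desk. I release, rise, and check the fork and the leaf.

```bash
python3 -m pendant '[{"offset":[0,0,0],"angular":[0,0,0],"grip":100},{"offset":[0,0,0],"angular":[0,0,0],"grip":100},{"offset":[0,0,0],"angular":[0,0,0],"grip":100},{"offset":[0,0,0],"angular":[0,0,0],"grip":100},{"offset":[0,0,0.1],"angular":[0,0,0],"grip":100},{"offset":[0,0,0.225],"angular":[0,0,0],"grip":100},{"offset":[-0.02,-0.3,0.3],"angular":[0,0,0],"grip":100},{"offset":[-0.02,-0.3,0.3],"angular":[0,0,0],"grip":100},{"offset":[-0.02,-0.3,0.3],"angular":[0,0,0],"grip":100},{"offset":[-0.02,-0.3,0.3],"angular":[0,0,0],"grip":100}]'
python3 - <<'E'
from m import *
b=shoot("side","st2.npz");a=shoot("top","st2t.npz");s=sense();print(s['tcp_pos'])
for n,c in(("side",b),("top",a)):
    W=cloud(c);X,Y,Z=W.transpose(2,0,1);g=c["pixels"].max(-1)
    P=W[(X>400)&(X<560)&(Y>270)&(Y<400)&(Z>56)&(Z<72)];print(n,"handle",len(P),rect(P) if len(P) else 0,np.median(P[:,2]))
    u=np.array([np.cos(-.0244),np.sin(-.0244)]);v=np.array([-u[1],u[0]]);f=np.dstack([(W[...,:2]-[609.15,-4.3])@u,(W[...,:2]-[609.15,-4.3])@v])
    m=(f[...,0]<-103)&(f[...,0]>-160)&(abs(f[...,1])<60)&(Z>50)&(Z<72)
    P=f[m];print("overhang",len(P),P.min(0) if len(P) else 0,P.max(0) if len(P) else 0,np.median(Z[m]), rect(P) if len(P) else 0)
p=lambda c,x0,y0,x1,y1:cv2.resize(c["pixels"][y0:y1,x0:x1,::-1],(640,400),interpolation=cv2.INTER_CUBIC)
cv2.imwrite("pics/st2.png",cv2.convertScaleAbs(p(b,210,140,402,260+0),alpha=1.3))
E
```

```text
t: 17.23
tcp_pos: [486.8, 176.1, 188.1]
eef_rot: [-0.697, 0.717, -0.001, 0.0]
wrist_force: [0.2, 0.1, -0.4]
opening: 1.0
[485.83853641 179.47370923 187.41363522]
side handle 470 (array([483.8, 330.2]), array([ 19. , 109.6]), 88.4) 64.48325983263616
overhang 276 [-143.25834087  -27.85469704] [-103.02009911   33.38114714] 64.00205173323528 (array([-123. ,    2.7]), array([61.3, 39.7]), 89.2)
top handle 0 0 nan
overhang 264 [-142.61432243  -28.0952941 ] [-103.11263621   31.75604885] 66.32946536139244 (array([-122.9,    1.9]), array([39. , 59.9]), 2.2)
  return _methods._mean(a, axis=axis, dtype=dtype,
  ret = ret.dtype.type(ret / rcount)
```

The fork stands as before: handle level, height unchanged. The overhang runs to -141 with the leaf centred at y of about +2. Next I grip its sides over the edge.

```bash
python3 -m pendant '[{"offset":[0,-0.357,-0.1],"angular":[0,0,0],"grip":100},{"offset":[0,-0.357,-0.1],"angular":[0,0,0],"grip":100},{"offset":[0,-0.357,-0.1],"angular":[0,0,0],"grip":100},{"offset":[0,-0.357,-0.15],"angular":[0,0,0],"grip":100},{"offset":[0,-0.357,-0.2],"angular":[0,0,0],"grip":100},{"offset":[0,-0.357,-0.25],"angular":[0,0,0],"grip":100},{"offset":[0,-0.357,-0.274],"angular":[0,0,0],"grip":100},{"offset":[0,-0.357,-0.274],"angular":[0,0,0],"grip":100},{"offset":[0,-0.357,-0.274],"angular":[0,0,0],"grip":100},{"offset":[0,-0.357,-0.274],"angular":[0,0,0],"grip":50},{"offset":[0,-0.357,-0.274],"angular":[0,0,0],"grip":50},{"offset":[0,-0.357,-0.274],"angular":[0,0,0],"grip":50},{"offset":[0,-0.357,-0.274],"angular":[0,0,0],"grip":50}]' 110
python3 - <<'E'
from m import *
b=shoot("side","gr.npz");s=sense();print(s['tcp_pos'],s['wrist_force'],s['wrist_torque'],s['opening'])
cv2.imwrite("pics/gr.png",cv2.convertScaleAbs(cv2.resize(b["pixels"][135:235,260:385,::-1],(625,500),interpolation=cv2.INTER_CUBIC),alpha=1.4))
E
```

```text
t: 18.95
tcp_pos: [486.5, 0.5, 51.6]
eef_rot: [-0.699, 0.715, -0.001, 0.0]
wrist_force: [-3.9, 0.2, 10.0]
opening: 0.658
[4.86472967e+02 4.73511775e-01 5.16450361e+01] [-4.06400336  0.2345172   9.50447662] [ 0.03642864  0.66535893 -0.00951806] 0.6588288065325969
```

View pics/gr.png

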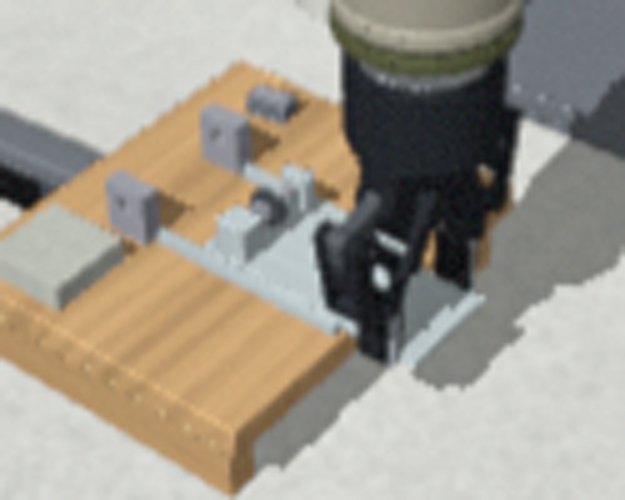

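The pads hold the leaf by its sides over the edge (opening 0.659). I lift and check.

```bash
python3 -m pendant '[{"offset":[0,0,0.02],"angular":[0,0,0],"grip":50},{"offset":[0,0,0.05],"angular":[0,0,0],"grip":50},{"offset":[0,0,0.09],"angular":[0,0,0],"grip":50},{"offset":[0,0,0.15],"angular":[0,0,0],"grip":50},{"offset":[0,0,0.2],"angular":[0,0,0],"grip":50},{"offset":[0,0,0.2],"angular":[0,0,0],"grip":50},{"offset":[0,0,0.2],"angular":[0,0,0],"grip":50}]'
cat > tilt.py <<'E'
from m import *
b=shoot("side","tl.npz");s=sense();print(s['t'],s['tcp_pos'].round(1),s['wrist_force'].round(1),s['wrist_torque'].round(2),s['opening'])
r=[x for x in regions_of("leaf","side")]
W=cloud(b);tc=s['tcp_pos']
P=W[(abs(W[...,1]-tc[1])<26)&(W[...,0]>tc[0]+20)&(W[...,0]<tc[0]+82)&(W[...,2]<tc[2]+45)&(W[...,2]>tc[2]-45)&(b["pixels"].max(-1)>100)]
zm=np.median(P[:,2]);
for i in range(6):
    A=np.c_[P[:,:2]-tc[:2],np.ones(len(P))];k=np.linalg.lstsq(A,P[:,2],rcond=None)[0];e=abs(P[:,2]-A@k);P=P[e<max(3,2*np.median(e))]
print("plane slopes x,y, z at tcp",k.round(3),len(P))
E
python3 tilt.py
```

```text
t: 19.88
tcp_pos: [485.4, 0.4, 149.9]
eef_rot: [-0.699, 0.715, 0.0, -0.0]
wrist_force: [0.2, -0.3, -2.3]
opening: 0.656
19.925 [4.852e+02 4.000e-01 1.494e+02] [ 0.5  0.3 -2.2] [-0.    0.16  0.01] 0.6565163506878859
plane slopes x,y, z at tcp [-2.30000e-02 -0.00000e+00  1.62262e+02] 125
```

The leaf is held nearly level (slope -0.023). I carry it over the tray and lower it.

```bash
python3 -m pendant '[{"offset":[-0.005,-0.08,0],"angular":[0,0,0.016],"grip":50},{"offset":[-0.01,-0.18,0],"angular":[0,0,0.016],"grip":50},{"offset":[-0.015,-0.28,0],"angular":[0,0,0.016],"grip":50},{"offset":[-0.02,-0.38,0],"angular":[0,0,0.016],"grip":50},{"offset":[-0.022,-0.48,0],"angular":[0,0,0.016],"grip":50},{"offset":[-0.022,-0.58,0],"angular":[0,0,0.016],"grip":50},{"offset":[-0.022,-0.64,-0.03],"angular":[0,0,0.016],"grip":50},{"offset":[-0.022,-0.659,-0.08],"angular":[0,0,0.016],"grip":50},{"offset":[-0.022,-0.659,-0.14],"angular":[0,0,0.016],"grip":50},{"offset":[-0.022,-0.659,-0.2],"angular":[0,0,0.016],"grip":50},{"offset":[-0.022,-0.659,-0.2],"angular":[0,0,0.016],"grip":50},{"offset":[-0.022,-0.659,-0.2],"angular":[0,0,0.016],"grip":50}]'
python3 tilt.py
```

```text
t: 21.48
tcp_pos: [475.2, -329.1, 50.9]
eef_rot: [0.708, -0.706, 0.0, -0.0]
wrist_force: [0.1, -0.3, -2.3]
opening: 0.658
21.525 [ 475.7 -329.3   51.5] [ 0.1 -0.6 -1.2] [-0.01  0.11  0.01] 0.6546662857307116
plane slopes x,y, z at tcp [-9.000e-03 -3.000e-03  6.265e+01] 131
```

```bash
python3 -m pendant '[{"offset":[0,0,-0.03],"angular":[0,0,0],"grip":50},{"offset":[0,0,-0.06],"angular":[0,0,0],"grip":50},{"offset":[0,0,-0.08],"angular":[0,0,0],"grip":50},{"offset":[0,0,-0.09],"angular":[0,0,0],"grip":50},{"offset":[0,0,-0.095],"angular":[0,0,0],"grip":50},{"offset":[0,0,-0.097],"angular":[0,0,0],"grip":50},{"offset":[0,0,-0.097],"angular":[0,0,0],"grip":50},{"offset":[0,0,-0.097],"angular":[0,0,0],"grip":50}]'
python3 tilt.py
```

```text
t: 22.58
tcp_pos: [475.1, -329.1, 2.1]
eef_rot: [0.708, -0.706, 0.0, -0.0]
wrist_force: [0.2, 0.0, -1.7]
opening: 0.66
22.625 [ 475.1 -329.1    2.1] [ 0.4 -0.4 -1.5] [0.   0.05 0.01] 0.6511285596386842
plane slopes x,y, z at tcp [-3.0000e-02 -1.3000e-02  1.4779e+01] 125
```

```bash
python3 -m pendant '[{"offset":[0,0,-0.004],"angular":[0,0,0],"grip":50},{"offset":[0,0,-0.004],"angular":[0,0,0],"grip":50},{"offset":[0,0,-0.004],"angular":[0,0,0],"grip":100},{"offset":[0,0,-0.004],"angular":[0,0,0],"grip":100},{"offset":[0,0,-0.004],"angular":[0,0,0],"grip":100},{"offset":[0,0,-0.004],"angular":[0,0,0],"grip":100},{"offset":[0,0,0.05],"angular":[0,0,0],"grip":100},{"offset":[0,0,0.15],"angular":[0,0,0],"grip":100},{"offset":[0,0,0.25],"angular":[0,0,0],"grip":100},{"offset":[0,0.3,0.4],"angular":[0,0,0],"grip":100},{"offset":[0,0.3,0.4],"angular":[0,0,0],"grip":100},{"offset":[0,0.3,0.4],"angular":[0,0,0],"grip":100},{"offset":[0,0.3,0.4],"angular":[0,0,0],"grip":100},{"offset":[0,0.3,0.4],"angular":[0,0,0],"grip":100}]'
python3 - <<'E'
from m import *
a=shoot("top","e.npz");b=shoot("side","es.npz");s=sense();print(s['t'],s['tcp_pos'],s['opening'],s['wrist_force'])
for n,c in(("top",a),("side",b)):
    W=cloud(c);X,Y,Z=W.transpose(2,0,1);g=c["pixels"].min(-1)
    P=W[(X>425)&(X<632)&(Y>-405)&(Y<-255)&(Z>-5)&(Z<16)&(g>105)]
    print(n,len(P),rect(P) if len(P)>5 else 0); A=np.c_[P[:,:2],np.ones(len(P))]
    k=np.linalg.lstsq(A,P[:,2],rcond=None)[0];print(k,np.median(P[:,2]))
    P=W[(X>400)&(X<560)&(Y>270)&(Y<400)&(Z>56)&(Z<72)];print("handle",len(P),rect(P) if len(P)>5 else 0)
v=cv2.resize(b["pixels"][90:350,140:460,::-1],(640,520),interpolation=cv2.INTER_CUBIC)
cv2.imwrite("pics/end.png",cv2.convertScaleAbs(v,alpha=1.3))
E
```

```text
t: 24.42
tcp_pos: [474.6, -179.8, 201.5]
eef_rot: [0.708, -0.707, 0.0, 0.0]
wrist_force: [-0.6, 0.0, -0.3]
opening: 1.001
24.525 [ 474.23869649 -180.42714635  200.93207867] 1.0035526400922434 [-0.480958    0.05187808  0.74357646]
top 0 0
[0. 0. 0.] nan
handle 239 (array([483.4, 328.1]), array([ 19.5, 105.7]), 88.2)
side 369 (array([ 530. , -337.1]), array([ 84.5, 152.3]), 84.8)
[ 8.87787857e-05 -1.64795061e-02  2.56043647e+00] 8.102431350153386
handle 467 (array([484.4, 329.7]), array([ 18.8, 110.5]), 88.3)
  return _methods._mean(a, axis=axis, dtype=dtype,
  ret = ret.dtype.type(ret / rcount)
```

View pics/end.png

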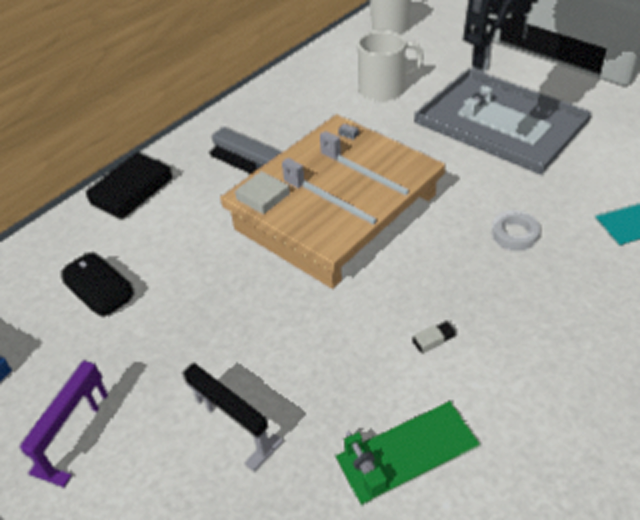

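The leaf lies flat in the tray, bar side up, at about (510,120) in the crop. Its top is at z of about 8–9 mm, which means it is on the floor. The fork stands upright at (235,410), and everything else is where it was. I hand in.

```bash
python3 -c "
from station import bot
print(bot.close_job())"
```

```text
the job is handed in; nothing more can be done
None
```

The job is handed in at about 24.5 s of the 61 s allowed; no verdict was reported.

**What I did:**
- **Bar:** I pushed the bar about 9.7 mm with the fork. The force (6.2 N), the tool travel and the collar's shift in the image agreed on this.
- **Leaf drawn:** I drew the leaf until its front end was about 40 mm over the riser's edge.
- **Fork:** I stood the fork back on the desk at its old spot and let it go.
- **Leaf placed:** I gripped the leaf by its sides, carried it nearly level and released it a few mm above the tray floor.

**Last checks:**
- **Leaf:** in the side view it lies bar side up in the tray, with its centre about 2 mm along and 8 mm across from the tray's centre. The top reads about 8 mm and the tilt is within 0.02 rad.
- **Fork:** it stands upright, with the handle level at its starting height in the side view.
- **Other things:** they look where they were; I judged this by eye in the last picture and did not measure it.
- **Arm:** the gripper is open, about 200 mm up and clear of everything.

**Checks that failed or disagreed:**
- **Top view:** it gave no reading of the leaf in the tray, because my brightness threshold found no points. The final leaf pose therefore rests on the side camera alone.
- **Side-camera outline:** it measured 84 by 152 mm, which is larger than the leaf, probably because it includes the bar and some of the tray. The centre offsets above are rough for that reason.

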